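# Reset the counter and seat the filter cell of the bench dust extractor

## Robot

A 6-joint arm with a two-finger parallel gripper is mounted at the origin on a cart in front of the work surface, level with it; the furniture and walls round the work are solid. World frame = base frame: x ahead of the robot, y to its left, z up, the work surface at z = 0. Lengths are in mm, angles in rad, forces in N, time in s.
With the tool pointing down it reaches from about 400 to 925 mm from the base axis. Payload 12.5 kg.
Tool frame: the origin (TCP) lies between the finger pads; the fingertips stand 25 mm ahead of it and the grasp point (between the pads) lies 6 mm ahead of it; z points along the fingers, y is the line along which they close (so a half turn about z gives the same grasp; the last joint's range is limited). The gripper opens to 95 mm and grips with 3 to 60 N. Pads are 20 mm wide; open, the fingers measure 119 mm over their backs; the gripper's body (75 mm by 180 mm) begins 59 mm behind the grasp point.
Start: joints at [1.208, 0.491, 1.559, -0, 1.092, -0.106], TCP at [158.723, 604.525, 239.661] pointing down, gripper open.
Joint ranges: [-3.1, 3.1], [-0.84, 2.19], [0.05, 2.79], [-1.13, 4.28], [0.06, 2.93], [-2.69, 2.69]. Speed limits (rad/s): [2.22, 2.22, 2.79, 3.14, 3.14, 3.14].

## Interface

Orientations are given as [roll, pitch, yaw] about the fixed x, y, z axes, in that order (R = Rz(yaw) Ry(pitch) Rx(roll)).
In Python, from cell import state, read_camera, job_done, cut_out gives the robot as it stands. The module is installed in compiled form; this text tells all that it offers.
- The arm moves only by the tool jog_arm, never from a script. Its argument "motion" is a list of rows, each a list of 2 entries, a list of its own where there are three numbers: the shift along the tool's x, y, z in mm, then the turn about the tool's z in rad. A call has 1 to 5 rows; each row is the pose to reach, as a shift and turn from the pose commanded when the call began, along the tool's axes at that moment; what a row does not reach only later rows make up. A row lasts 1/10 s, in which the tool goes at most 50 mm and 8.59 degrees, less where a joint would pass 70% of its speed; a pose out of reach is approached as far as the arm can. A call with a gripper value outside its range is refused whole. "grip" is the closure, from 0 (fully open) to 1 (shut), set as the call begins (left out, the last holds). The fingers move at their own pace and stop on an object; the grip force is fixed at half the most. Time passes only in rows, so rows that repeat a pose let the fingers close. It gives the time, the measured TCP pose, the force, the opening and the grip force at its end, in the units of the state.
- state(): the state, without advancing time (a new reading comes with each control period).
- read_camera(name): name is "scene" or "top"; returns a dict with "img" (420x560x3 uint8, blue, green, red), "vertical_fov" (degrees; the focal length in pixels is half the picture's height over the tangent of half this angle, whatever the lens; pixels are square), "cx", "cy" (the principal point, pixels), "extrinsics" (4x4, takes a point from camera to world coordinates). Camera axes: x right, y up, looking along -z (the intrinsics and any distortion apply to the point x, -y, -z); pixel columns grow to the right and rows downward; lengths in mm; the calibration is good to about 2 mm. A picture is of the moment at which its call begins. There is no depth.
- job_done(): hands the job in; it is judged then, once.
Trained networks look in a picture, given as the dict that the camera call returned (one of the last four; its "shot" number tells which), for a name from the list of things; names that differ only in an ending like _2 or _b are one class to them, and where a whole thing is asked for, a point or a joint stands for the part that bears it (a point fixed in the world has none). Each returns a list of dicts, best first, with "p" (0 to 1); they miss things now and then, are a little off and sometimes report something else, mostly with a low value. They report only what shows in the picture. A call takes as long as a camera call.
- cut_out(name, picture): "region" (420x560 bool, what is visible of it) and "box" ([left, top, right, bottom] in pixels, round what is visible of it).
The state is a dict: "t": time; "joints": joint angles; "qvel": joint speeds; "tau": joint torques, N m; "eef_pos": TCP position; "tcp_rot": TCP orientation; "ft_force": force on the tool from outside, world axes, zero at the start; "moment": the same for the moment, N m; "opening": opening from 0.0 (shut) to 1.0 (fully open); "grip_force": force on a finger pad.
Only numpy, scipy, OpenCV 4.12 (cv2) and the standard library are available. Lean on these libraries where they do the work, as an engineer would, in place of code of your own. Each camera call takes 0.05 s, during which the arm holds its last target. There are 200 camera calls.

## Task

A fresh filter cell has been put on the small bench dust extractor. First turn the filter-life pointer knob back (anticlockwise) to its zero stop, and leave it there; then turn the knurled collar of the filter cell until its hidden keyway comes over the pin, and push the collar fully home against its spring. Finish while holding the collar pushed fully home, without letting go, and leave the oil bottle, the wooden handle and the yellow disc where they are.

Things in the scene. Friction and masses are not known exactly. Their poses are not given: they have to be found in the camera images.
- extractor: Dust extractor head: grey metal box fixed to the bench, 110 (its x) x 240 (its y) x 50 mm high, with a pointer knob on its top at its +y end (axis at y = +65 mm) and the knurled filter collar on its top at its -y end (axis at y = -65 mm). Origin: centre of its underside; z up; its -x side (with outlet slots) faces roughly towards the robot.
- knob_grip (a point): Grip point of the pointer knob, on its upright axis, 8 mm under the top of its grip bar, 76 mm above the bench. Black knob: round foot 38 mm across, on it a standing grip bar 42 mm long (along this point's x; nose and white line towards -x), 11 mm thick (y), 24 mm tall (60 to 84 mm above the bench). The axes turn with the knob.
- knob (a joint): Angle of the pointer knob, rad: 0 at the zero stop (nose towards the box's -x side, at the small steel peg on the dial), growing clockwise seen from above; starts between 0.6 and 1.4. It cannot turn below 0. Stays where it is left; about 0.03 N m turns it.
- collar_grip (a point): Grip point of the filter collar, on its upright axis; goes down with the collar but does not turn (axes as the extractor's). Plain aluminium collar: knurled grip 44 mm across, 30 mm tall, on a wider skirt 68 mm across, 14 mm thick, whose upper face (shoulder) fingertips can push on. Point 14 mm above the shoulder, 16 mm under the top; 90 mm above the bench when sprung up.
- collar_push (a joint): How far the collar is pushed down, m: 0 sprung up (12 mm gap under the skirt), 0.010 fully home (skirt down on its round seat). The spring needs 4 N to start and 11 N at home, and lifts the collar when let go. Unless the keyway is over the pin, the pin stops the collar at about 0.002; over the pin it goes all the way.
- oil_bottle: Small white squeeze bottle with a nozzle, 30 x 50 x 84 mm, standing loose behind the extractor; origin: centre of its underside. To be left alone.
- tool_handle: Loose brown wooden file handle, 99 mm long, 25 mm thick, lying behind the extractor; origin: centre of its underside. To be left alone.
- yellow_disc: Loose yellow disc, 41 mm across, 7 mm thick, lying on the bench to the right of the extractor; origin: centre of its underside. To be left alone.
- collar_top (a point): Centre of the collar's top face; does not turn with it. The collar turns freely either way (0.03 N m) and stays where left. Its one keyway, not visible, comes over the pin when the collar has been turned clockwise (seen from above) by 0.5 to 2.2 rad from its start; it can enter within about 0.2 rad either side of the exact angle.

How it is judged:
By the outcome, as a careful person would: the job done as asked, in the order asked, and still so for the second after the job is handed in, while the arm keeps its last pose, push and grip.
It also fails if it takes over 67 s, if anything falls off the work surface, if the arm or the gripper's body presses on something with over 40 N, if the wrist force passes 120 N, or if a joint passes its speed limit or range.

## Working session

There is one attempt and no reset: what is moved stays moved. The work goes in short steps, Python scripts to look and compute and a tool call to move; the robot and the scene stay as the last step left them, time stands still between calls to the robot, and variables do not carry over. Pictures are saved under pics/ and viewed, at most 10 in all, crops included, and the job is handed in when it is done.

Besides the shell and the picture viewer there is one more tool, called as name([rows], argument=value, ...), one row to a line, values as JSON. jog_arm: Moves the arm, as the interface text tells. Its arguments: {"type":"object","properties":{"motion":{"type":"array"},"grip":{"type":"number"}},"required":["motion"]}

```bash
mkdir -p pics; cat > h.py <<'E'
import numpy as np, cv2
from cell import state, read_camera, job_done, cut_out
def ray(p,u,v):
    f=210/np.tan(np.radians(p["vertical_fov"]/2)); E=np.array(p["extrinsics"])
    d=E[:3,:3]@np.array([(u-p["cx"])/f,-(v-p["cy"])/f,-1.]); return E[:3,3],d
def at(p,u,v,z):
    o,d=ray(p,u,v); return o+d*(z-o[2])/d[2]
def px(p,X):
    f=210/np.tan(np.radians(p["vertical_fov"]/2)); E=np.array(p["extrinsics"])
    c=E[:3,:3].T@(np.array(X,float)-E[:3,3]); return np.array([p["cx"]-f*c[0]/c[2],p["cy"]+f*c[1]/c[2]])
E
python3 - <<'E'
from h import *
s=state(); print({k:np.round(v,3) for k,v in s.items()})
ims=[]
for n in("top","scene"):
    p=read_camera(n); print(n,p.keys(),p["vertical_fov"],p["cx"],p["cy"],np.round(p["extrinsics"],3).tolist())
    cv2.imwrite(f"pics/{n}0.png",p["img"])
    for c in("extractor","knob_grip","collar_grip","yellow_disc","oil_bottle","tool_handle"):
        for r in cut_out(c,p)[:2]:
            b=r["box"]; m=np.argwhere(r["region"]).mean(0)[::-1]; print(c,round(r["p"],2),np.round(b),m.round(1))
E
```

```text
{'t': np.float64(0.0), 'joints': array([ 1.208,  0.492,  1.559,  0.   ,  1.092, -0.106]), 'qvel': array([ 0.001, -0.   , -0.   , -0.   ,  0.001, -0.001]), 'tau': array([ 1.0000e-03, -6.1266e+01, -2.5818e+01,  6.9000e-02,  4.8000e-02,
       -0.0000e+00]), 'eef_pos': array([158.647, 604.326, 239.062]), 'tcp_rot': array([-3.141, -0.   ,  2.885]), 'ft_force': array([0.049, 0.42 , 0.496]), 'moment': array([ 0.02 ,  0.033, -0.033]), 'grip_force': np.float64(0.0), 'opening': np.float64(0.998)}
top dict_keys(['img', 'vertical_fov', 'cx', 'cy', 'extrinsics', 'shot']) 57.16129211790864 282.474663743267 207.89556696253706 [[0.022, 0.995, -0.092, 495.262], [-1.0, 0.021, -0.012, -227.606], [-0.01, 0.092, 0.996, 975.594], [0.0, 0.0, 0.0, 1.0]]
extractor 0.82 [234. 177. 336. 249.] [284.  212.8]
knob_grip 0.6 [250. 204. 266. 214.] [256.4 205.4]
knob_grip 0.2 [294. 203. 326. 234.] [310.  218.7]
collar_grip 0.9 [294. 205. 323. 235.] [309.9 219. ]
yellow_disc 0.48 [388. 201. 413. 216.] [398.7 206.8]
oil_bottle 0.76 [188. 152. 196. 165.] [189.  158.1]
tool_handle 0.64 [289. 149. 329. 160.] [307.7 153.7]
scene dict_keys(['img', 'vertical_fov', 'cx', 'cy', 'extrinsics', 'shot']) 47.437740171848944 277.8301645574835 204.12524999476133 [[0.88, 0.286, -0.38, 203.374], [-0.476, 0.527, -0.704, -916.514], [-0.001, 0.8, 0.6, 679.363], [0.0, 0.0, 0.0, 1.0]]
extractor 0.58 [238. 184. 323. 277.] [274.8 231.5]
knob_grip 0.49 [256. 183. 274. 204.] [263.6 196. ]
collar_grip 0.67 [265. 210. 298. 242.] [280.5 228.2]
yellow_disc 0.73 [350. 317. 375. 336.] [362.3 326. ]
oil_bottle 0.49 [270. 142. 283. 172.] [274.8 159.4]
tool_handle 0.7 [331. 214. 362. 242.] [347.4 226.6]
```

```bash
python3 - <<'E'
import cv2
t=cv2.imread("pics/top0.png")[130:260,170:430]; cv2.imwrite("pics/t1.png",cv2.resize(t,(780,390),interpolation=2))
t=cv2.imread("pics/scene0.png")[130:345,220:400]; cv2.imwrite("pics/s1.png",cv2.resize(t,None,fx=2.7,fy=2.7,interpolation=2))
E
```

```text
(no output)
```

View pics/t1.png

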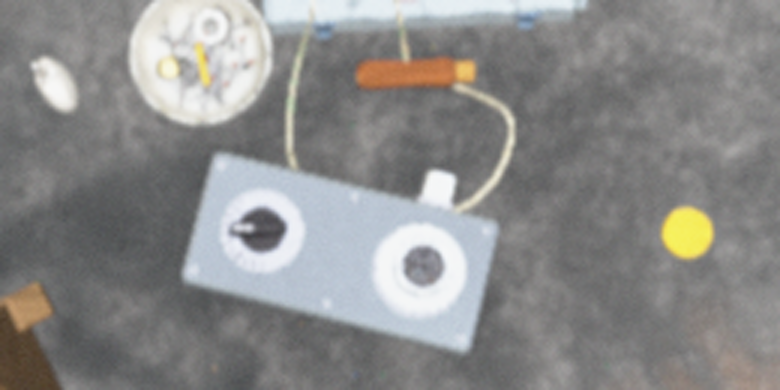

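View pics/s1.png

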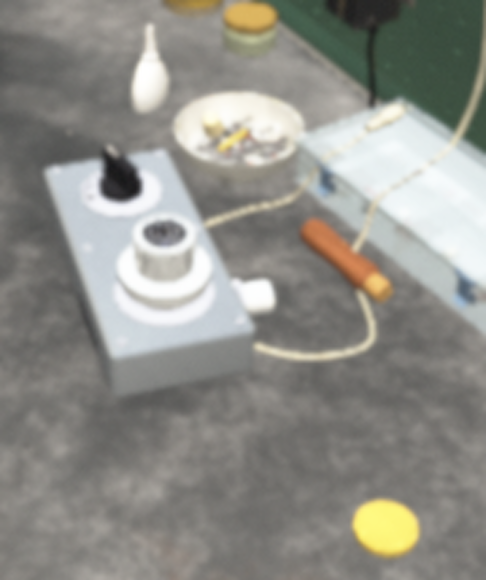

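```bash
python3 - <<'E'
from h import *
p=read_camera("top");q=read_camera("scene")
C=[at(p,170+u/3-.33,130+v/3-.33,50) for u,v in((216,153),(498,220),(468,352),(183,280))]
C=np.array(C);print(C.round(1));print([np.linalg.norm(C[i]-C[(i+1)%4]).round(1) for i in range(4)])
c=C.mean(0);e=(C[0]+C[3]-C[1]-C[2]);yaw=np.arctan2(-e[0],e[1]);y=np.array([-np.sin(yaw),np.cos(yaw),0]);print("c",c,yaw)
print("knob",c+65*y,"collar",c-65*y)
print("top meas collar",at(p,310.7,218.4,106),"skirt",at(p,170+419/3-.33,130+270/3-.33,50),"knob dial", at(p,170+262/3-.33,130+231/3-.33,50),at(p,256.3,206.2,84))
a=at(p,170+232/3-.33,130+228/3-.33,84);b=at(p,170+287/3-.33,130+231/3-.33,84);d=a-b;print("bar",a,b,np.arctan2(d[1],d[0]))
# scene
def s(u,v,z):return at(q,220+u/2.7-.3,130+v/2.7-.3,z)
print("scene collar top",s(165,234,106),"knob top",s(115,160,84), [s(*k,50).round(1) for k in((45,170),(168,152),(255,328),(108,357))])
E
```

```text
[[ 645.3 -115.4   50. ]
 [ 595.5 -344.    50. ]
 [ 489.4 -321.1   50. ]
 [ 541.8  -92.2   50. ]]
[np.float64(233.9), np.float64(108.5), np.float64(234.9), np.float64(106.0)]
c [ 567.99443471 -218.16947535   50.        ] -0.21964399420221417
knob [ 582.15677668 -154.73109525   50.        ] collar [ 553.83209275 -281.60785545   50.        ]
top meas collar [ 553.28589849 -280.9641645   106.        ] skirt [ 553.89522635 -281.17432484   50.        ] knob dial [ 582.60390375 -154.46142881   50.        ] [ 580.45860817 -155.48066028   84.        ]
bar [ 581.23933626 -133.80459951   84.        ] [ 579.80576113 -176.53187376   84.        ] 1.537257151050484
scene collar top [ 553.0736344  -280.44292708  106.        ] knob top [ 577.23176038 -152.73792222   84.        ] [array([540.3, -94.1,  50. ]), array([ 643.9, -120.2,   50. ]), array([ 591.8, -344.8,   50. ]), array([ 485.4, -321.1,   50. ])]
```

View pics/top0.png

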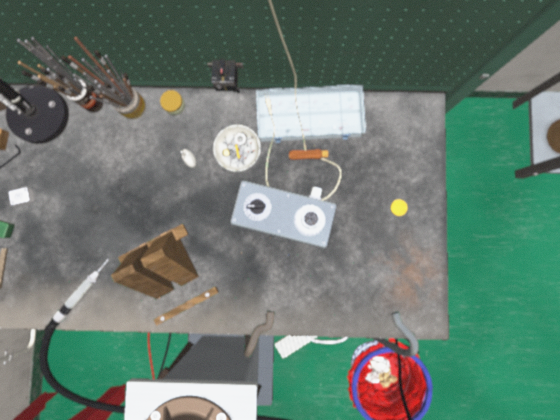

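View pics/scene0.png

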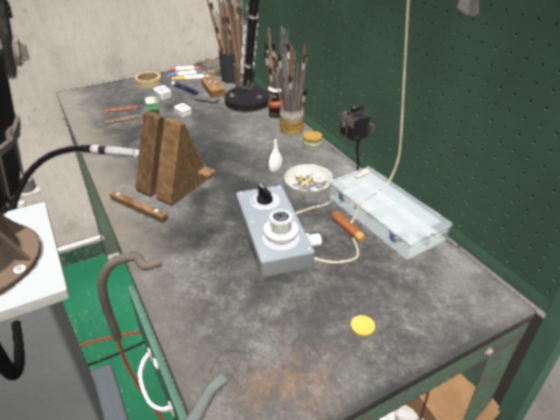

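The top picture shows the wooden block stand (125–195, 230–295), which is tall and lies on the way, so I'll go over it high.

jog_arm([
  [[0,0,-50],0],
  [[0,0,-100],0],
  [[0,0,-150],0.1],
  [[-40,-25,-160],0.25],
  [[-80,-50,-160],0.4],
], grip=0)

```text
t: 1.3
eef_pos: [223.6, 535.6, 401.9]
tcp_rot: [3.137, -0.001, 2.481]
ft_force: [1.7, -0.6, 0.4]
opening: 0.996
grip_force: 0.0
```

```bash
cat >> h.py <<'E'
def go(x,y,z,yaw):
    s=state(); p=s["eef_pos"]; w=s["tcp_rot"][2]; d=np.array([x,y,z])-p
    t=(w-yaw+np.pi)%(2*np.pi)-np.pi
    print("t",round(float(s["t"]),2),"pos",p.round(1),"yaw",round(float(w),3),"rp",np.round(s["tcp_rot"][:2],3),"shift",np.round([np.cos(w)*d[0]+np.sin(w)*d[1],np.sin(w)*d[0]-np.cos(w)*d[1],-d[2]],1),"turn",round(t,3))
E
python3 -c "
from h import *
go(470,300,400,2.0)"
```

```text
t 1.3 pos [223.6 535.6 401.9] yaw 2.481 rp [ 3.137e+00 -1.000e-03] shift [-339.1  -34.8    1.9] turn 0.481
```

jog_arm([
  [[-340,-35,0],0.15],
  [[-340,-35,0],0.3],
  [[-340,-35,0],0.45],
  [[-340,-35,0],0.6],
  [[-340,-35,0],0.7],
])

```text
t: 1.8
eef_pos: [405.8, 362.1, 399.9]
tcp_rot: [3.141, -0.0, 1.779]
ft_force: [0.3, 1.2, 0.6]
opening: 0.999
grip_force: 0.0
```

```bash
python3 -c "
from h import *
go(581,-155,400,1.537)"
```

```text
t 1.8 pos [405.8 362.1 399.9] yaw 1.779 rp [ 3.141 -0.   ] shift [-5.421e+02  6.450e+01 -1.000e-01] turn 0.242
```

jog_arm([
  [[-540,65,0],0.1],
  [[-540,65,0],0.2],
  [[-540,65,0],0.24],
  [[-540,65,0],0.24],
  [[-540,65,0],0.24],
])

```text
t: 2.3
eef_pos: [486.8, 125.5, 399.9]
tcp_rot: [3.141, -0.0, 1.545]
ft_force: [1.2, 0.2, -0.3]
opening: 0.998
grip_force: 0.0
```

```bash
python3 -c "
from h import *
go(581,-155,250,1.537)"
```

```text
t 2.3 pos [486.8 125.5 399.9] yaw 1.545 rp [ 3.141 -0.   ] shift [-278.   101.4  149.9] turn 0.008
```

jog_arm([
  [[-278,101,0],0],
  [[-278,101,0],0],
  [[-278,101,0],0],
  [[-278,101,0],0],
  [[-278,101,0],0],
])

```text
t: 2.8
eef_pos: [566.0, -111.7, 399.8]
tcp_rot: [3.141, -0.0, 1.545]
ft_force: [1.3, 0.7, -0.1]
opening: 1.0
grip_force: 0.0
```

```bash
python3 -c "
from h import *
go(581,-155,200,1.537)"
```

```text
t 2.8 pos [ 566.  -111.7  399.8] yaw 1.545 rp [ 3.141 -0.   ] shift [-42.9  16.1 199.8] turn 0.008
```

jog_arm([
  [[-43,17,20],0],
  [[-43,17,80],0],
  [[-43,17,150],0],
  [[-43,17,200],0],
  [[-43,17,240],0],
])

```text
t: 3.3
eef_pos: [581.5, -153.1, 178.2]
tcp_rot: [3.141, 0.0, 1.544]
ft_force: [0.4, -0.2, -1.2]
opening: 0.999
grip_force: 0.0
```

```bash
python3 -c "
from h import *
p=read_camera('scene');cv2.imwrite('pics/s2.png',cv2.resize(p['img'][100:280,180:360],(540,540),interpolation=2))
go(581.5,-155,88,1.537)"
```

```text
t 3.35 pos [ 578.6 -152.   170.3] yaw 1.544 rp [-3.132 -0.004] shift [-2.9  3.  82.3] turn 0.007
```

View pics/s2.png

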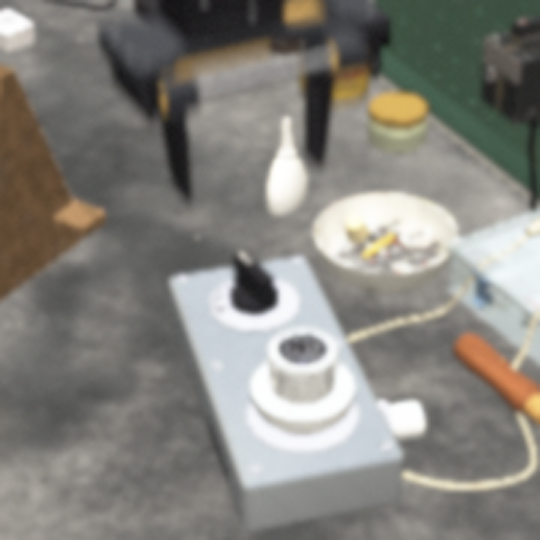

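jog_arm([
  [[0,0,0],0],
  [[0,0,0],0],
])

```text
t: 3.55
eef_pos: [582.8, -153.3, 182.1]
tcp_rot: [3.139, 0.001, 1.545]
ft_force: [0.5, -1.0, -0.0]
opening: 0.999
grip_force: 0.0
```

```bash
python3 -c "
from h import *
go(581.5,-155,88,1.537)
p=read_camera('scene')
print(px(p,[581.5,-155,84]),px(p,[602,-156,60]),px(p,[553.5,-281,106]))"
```

```text
t 3.55 pos [ 582.8 -153.3  182.1] yaw 1.545 rp [3.139e+00 1.000e-03] shift [-1.7 -1.2 94.1] turn 0.008
[264.51937685 188.94588058] [273.16132992 195.51552482] [281.14277972 216.45836015]
```

jog_arm([
  [[-2,-1,40],0],
  [[-2,-1,70],0],
  [[-2,-1,85],0],
  [[-2,-1,92],0],
  [[-2,-1,93],0],
])

```text
t: 4.1
eef_pos: [581.4, -155.2, 88.1]
tcp_rot: [3.14, 0.001, 1.545]
ft_force: [-0.1, -0.2, 0.4]
opening: 0.999
grip_force: 0.0
```

jog_arm([
  [[0,0,0],0],
  [[0,0,0],0],
  [[0,0,0],0],
  [[0,0,0],0],
], grip=0.6)

```text
t: 4.5
eef_pos: [580.9, -155.0, 87.3]
tcp_rot: [3.141, 0.0, 1.545]
ft_force: [-0.6, -0.1, -0.2]
opening: 0.72
grip_force: 0.0
```

jog_arm([
  [[0,0,0],0],
  [[0,0,0],0],
  [[0,0,0],0],
  [[0,0,0],0],
  [[0,0,0],0],
], grip=1)

```text
t: 5.0
eef_pos: [580.7, -155.0, 86.7]
tcp_rot: [3.142, -0.0, 1.545]
ft_force: [-0.3, 0.4, 0.5]
opening: 0.302
grip_force: 0.0
```

jog_arm([
  [[0,0,0],0],
  [[0,0,0],0],
  [[0,0,0],0],
  [[0,0,0],0],
  [[0,0,0],0],
])

```text
t: 5.5
eef_pos: [583.0, -155.5, 86.9]
tcp_rot: [3.136, 0.001, 1.544]
ft_force: [12.0, -0.4, -6.9]
opening: 0.114
grip_force: 30.0
```

jog_arm([
  [[0,2,0],0],
  [[0,2,0],-0.12],
  [[0,2,0],-0.26],
  [[0,2,0],-0.4],
  [[0,2,0],-0.54],
])

```text
t: 6.0
eef_pos: [584.5, -155.2, 86.9]
tcp_rot: [3.138, 0.003, 2.09]
ft_force: [10.7, 0.8, -5.2]
opening: 0.114
grip_force: 30.0
```

jog_arm([
  [[0,0,0],-0.14],
  [[0,0,0],-0.28],
  [[0,0,0],-0.42],
  [[0,0,0],-0.52],
  [[0,0,0],-0.6],
])

```text
t: 6.5
eef_pos: [585.4, -154.2, 87.0]
tcp_rot: [3.139, 0.005, 2.688]
ft_force: [16.5, 9.7, -6.7]
opening: 0.113
grip_force: 30.0
```

```bash
python3 -c "
from h import *
s=state();print(s['moment'],s['ft_force'],s['tcp_rot'],s['eef_pos'])"
```

```text
[ 1.70088229 -3.06040692 -0.01706878] [16.54535421  9.69573193 -6.68948559] [3.13866661 0.00548713 2.68812852] [ 585.41643528 -154.21354977   86.95619228]
```

jog_arm([
  [[-1.5,2,0],-0.05],
  [[-1.5,2,0],-0.1],
  [[-1.5,2,0],-0.14],
  [[-1.5,2,0],-0.18],
  [[-1.5,2,0],-0.18],
])

```text
t: 7.0
eef_pos: [585.8, -153.7, 86.9]
tcp_rot: [3.141, 0.002, 2.866]
ft_force: [5.8, 2.1, -1.7]
opening: 0.113
grip_force: 30.0
```

```bash
python3 -c "
from h import *
s=state();print(s['moment'],s['ft_force'],s['tcp_rot'],s['eef_pos'])"
```

```text
[ 0.38267778 -1.0199668   0.04233504] [ 5.80474451  2.0538561  -1.66740407] [3.14099727e+00 2.03575813e-03 2.86603671e+00] [ 585.83933027 -153.68080189   86.89102266]
```

jog_arm([
  [[-0.5,0.5,0],-0.03],
  [[-0.5,0.5,0],-0.06],
  [[-0.5,0.5,0],-0.09],
  [[-0.5,0.5,0],-0.09],
])

```text
t: 7.4
eef_pos: [585.9, -153.5, 86.9]
tcp_rot: [3.141, 0.001, 2.955]
ft_force: [5.4, 1.6, -1.3]
opening: 0.117
grip_force: 30.3
```

```bash
python3 -c "
from h import *
s=state();print(s['moment'],s['ft_force'],s['tcp_rot'],s['eef_pos'])"
```

```text
[ 0.25610415 -0.90617178 -0.56819171] [ 5.39426825  1.57429431 -1.26535673] [3.14108737e+00 1.04791085e-03 2.95503211e+00] [ 585.92286051 -153.4929026    86.87557448]
```

jog_arm([
  [[0,0,0],0],
  [[0,0,0],0],
  [[0,0,0],0],
  [[0,0,0],0],
  [[0,0,0],0],
], grip=0)

```text
t: 7.9
eef_pos: [585.4, -153.5, 86.7]
tcp_rot: [3.142, -0.0, 2.955]
ft_force: [-0.5, -0.3, -0.0]
opening: 0.48
grip_force: 0.0
```

jog_arm([
  [[0,0,-40],0],
  [[0,0,-80],0],
  [[0,0,-90],0],
  [[0,0,-90],0],
  [[0,0,-90],0],
])

```text
t: 8.4
eef_pos: [585.0, -153.4, 175.8]
tcp_rot: [3.141, -0.001, 2.955]
ft_force: [0.5, 0.5, 0.3]
opening: 0.901
grip_force: 0.0
```

```bash
python3 -c "
from h import *
p=read_camera('scene');cv2.imwrite('pics/s3.png',cv2.resize(p['img'][150:280,220:350],(520,520),interpolation=2))
go(556.5,-281,180,2.92)"
```

```text
t 8.45 pos [ 584.9 -153.4  175.3] yaw 2.955 rp [ 3.141e+00 -2.000e-03] shift [   4.2 -130.7   -4.7] turn 0.035
```

View pics/s3.png

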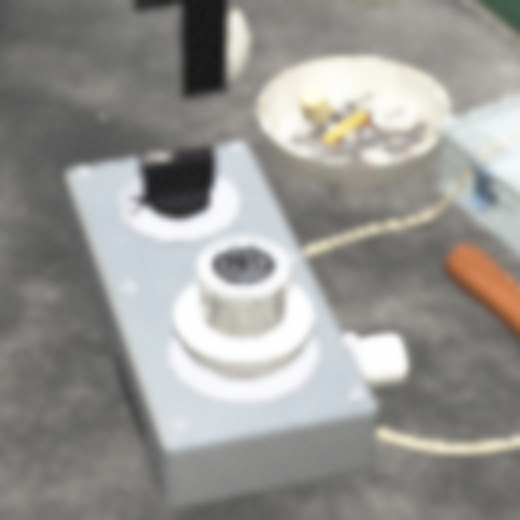

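The picture shows the knob bar now lying across the box with its nose to the peg (crop 140,200): at the zero stop.

jog_arm([
  [[2,-45,0],0],
  [[4,-90,0],0],
  [[4,-125,0],0],
  [[4,-130,0],0],
  [[4,-130,0],0],
])

```text
t: 8.95
eef_pos: [556.8, -281.1, 175.2]
tcp_rot: [3.141, -0.002, 2.953]
ft_force: [-0.2, 0.4, 0.1]
opening: 1.0
grip_force: 0.0
```

jog_arm([
  [[0,0,30],0],
  [[0,0,55],0],
  [[0,0,68],0],
  [[0,0,71],0],
  [[0,0,71],0],
])

```text
t: 9.45
eef_pos: [557.7, -279.9, 105.7]
tcp_rot: [3.141, -0.001, 2.956]
ft_force: [-0.2, -0.2, 0.2]
opening: 1.001
grip_force: 0.0
```

```bash
python3 -c "
from h import *
p=read_camera('scene');cv2.imwrite('pics/s4.png',cv2.resize(p['img'][150:280,220:350],(520,520),interpolation=2))
go(556.5,-280.5,102,2.955)"
```

```text
t 9.5 pos [ 557.9 -280.2  106.4] yaw 2.955 rp [-3.141e+00  1.000e-03] shift [ 1.4 -0.5  4.4] turn 0.0
```

View pics/s4.png

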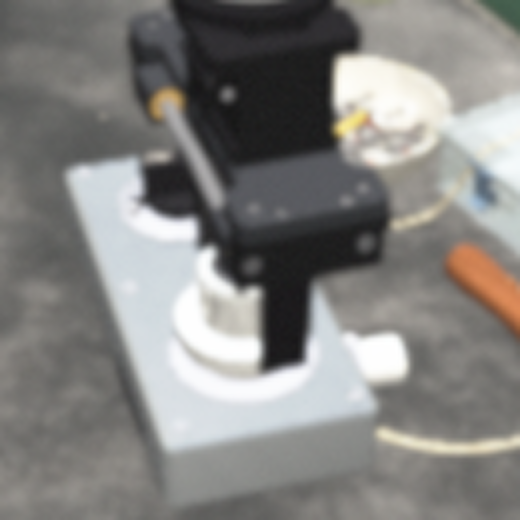

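The fingers straddle the collar, with their tips just above the shoulder. I'll close on it.

jog_arm([
  [[1,0,3],0],
  [[1,0,3],0],
  [[1,0,3],0],
  [[1,0,3],0],
  [[1,0,3],0],
], grip=1)

```text
t: 10.0
eef_pos: [556.5, -280.4, 103.0]
tcp_rot: [-3.142, 0.0, 2.955]
ft_force: [-0.6, 0.5, 0.3]
opening: 0.644
grip_force: 0.0
```

jog_arm([
  [[0,0,0],0],
  [[0,0,0],0],
  [[0,0,0],0],
  [[0,0,0],0],
])

```text
t: 10.4
eef_pos: [556.5, -280.2, 102.8]
tcp_rot: [3.141, 0.0, 2.955]
ft_force: [0.4, 2.8, 2.3]
opening: 0.457
grip_force: 30.0
```

Now push down 3 mm to see contact with the pin.

jog_arm([
  [[0,0,1],0],
  [[0,0,2],0],
  [[0,0,3],0],
  [[0,0,4],0],
  [[0,0,4],0],
])

```text
t: 10.9
eef_pos: [556.5, -280.2, 100.2]
tcp_rot: [-3.142, 0.001, 2.955]
ft_force: [-3.6, 5.7, 18.4]
opening: 0.458
grip_force: 30.0
```

jog_arm([
  [[0,0,-0.3],0.08],
  [[0,0,-0.3],0.16],
  [[0,0,-0.3],0.24],
  [[0,0,-0.3],0.32],
  [[0,0,-0.3],0.4],
])

```text
t: 11.4
eef_pos: [556.3, -280.8, 100.3]
tcp_rot: [-3.141, 0.001, 2.552]
ft_force: [-7.2, 1.2, 15.1]
opening: 0.454
grip_force: 30.0
```

```bash
cat > m.py <<'E'
from h import *
s=state();print(s['moment'].round(2),s['ft_force'].round(1),s['tcp_rot'].round(3),s['eef_pos'].round(1))
E
python3 m.py
```

```text
[0.18 1.12 0.22] [-7.2  1.2 15.1] [-3.141e+00  1.000e-03  2.552e+00] [ 556.3 -280.8  100.3]
```

jog_arm([
  [[0,0,0],0.08],
  [[0,0,0],0.16],
  [[0,0,0],0.22],
  [[0,0,0],0.28],
  [[0,0,0],0.28],
])

```text
t: 11.9
eef_pos: [555.9, -281.2, 99.3]
tcp_rot: [-3.14, 0.0, 2.273]
ft_force: [-4.3, -2.9, 6.3]
opening: 0.454
grip_force: 30.0
```

jog_arm([
  [[0,0,0],0.07],
  [[0,0,0],0.14],
  [[0,0,0],0.2],
  [[0,0,0],0.2],
])

```text
t: 12.3
eef_pos: [555.6, -281.4, 99.1]
tcp_rot: [-3.14, 0.0, 2.073]
ft_force: [-6.7, -4.1, 6.3]
opening: 0.457
grip_force: 30.0
```

```bash
python3 m.py
```

```text
[-0.94  1.43  0.01] [-6.7 -4.1  6.3] [-3.14   0.     2.073] [ 555.6 -281.4   99.1]
```

The collar dropped 1 mm and the force fell, so the keyway is over the pin. Push home.

jog_arm([
  [[0,0,1],0],
  [[0,0,2],0],
  [[0,0,3],0],
  [[0,0,4],0],
  [[0,0,4],0],
])

```text
t: 12.8
eef_pos: [555.6, -281.4, 95.3]
tcp_rot: [-3.14, 0.0, 2.075]
ft_force: [-7.2, -3.4, 8.0]
opening: 0.459
grip_force: 30.0
```

```bash
python3 m.py
```

```text
[-0.88  1.53 -0.04] [-7.2 -3.4  8. ] [-3.14   0.     2.075] [ 555.6 -281.4   95.3]
```

jog_arm([
  [[0,-1,1.5],0],
  [[0,-1,3],0],
  [[0,-1,4],0],
  [[0,-1,5],0],
  [[0,-1,5],0],
])

```text
t: 13.3
eef_pos: [555.6, -281.6, 92.5]
tcp_rot: [3.141, 0.002, 2.075]
ft_force: [-8.6, 1.6, 26.8]
opening: 0.457
grip_force: 30.0
```

jog_arm([
  [[0,0,1],0],
  [[0,0,2],0],
  [[0,0,2],0],
])

```text
t: 13.6
eef_pos: [555.8, -281.9, 92.0]
tcp_rot: [3.141, 0.004, 2.075]
ft_force: [-12.2, 2.9, 40.6]
opening: 0.46
grip_force: 30.0
```

```bash
python3 m.py
```

```text
[0.57 2.39 0.02] [-12.2   2.9  40.6] [3.141 0.004 2.075] [ 555.8 -281.9   92. ]
```

jog_arm([
  [[0,0,-0.5],0],
  [[0,0,-1],0],
  [[0,0,-1],0],
  [[0,0,-1],0],
])

```text
t: 14.0
eef_pos: [555.7, -281.8, 92.1]
tcp_rot: [3.141, 0.003, 2.075]
ft_force: [-9.7, 1.8, 32.8]
opening: 0.458
grip_force: 30.0
```

```bash
python3 m.py; python3 -c "
from h import *
p=read_camera('scene');cv2.imwrite('pics/s5.png',cv2.resize(p['img'][150:280,220:350],(520,520),interpolation=2))"
```

```text
[ 0.37  1.87 -0.01] [-9.7  1.8 32.8] [3.141e+00 3.000e-03 2.075e+00] [ 555.7 -281.8   92.1]
```

View pics/s5.png

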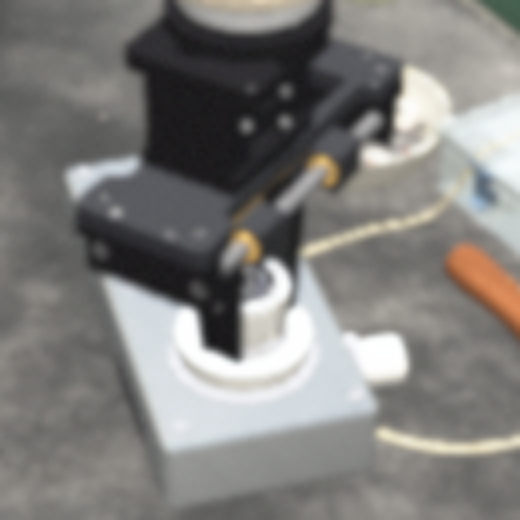

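The skirt (crop 245,370) is down on its seat, with the grip held and a steady 33 N.

```bash
python3 -c "
from cell import job_done
print(job_done())"
```

```text
the job is handed in; nothing more can be done
None
```

I turned the knob back to its zero stop, then turned the collar about 0.9 rad clockwise and pushed it home. I handed the job in at about 14 s, with the gripper still holding the collar down at about 33 N; the judge's result was not shown.

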